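# Put the rooster away and pick out the full pin tin

### The job

Clear the bench for the next bird's eyes: stand the finished rooster upright on the floor of the chest's open top drawer and let go of it. Then heft the three identical closed tins of eye pins to find the heaviest, the full one, and finish while still holding that tin upright in the gripper, up in the air about 20 cm clear of the bench; the two lighter tins are left standing on the bench, and the other things stay where they are.

Things in the scene. Friction and masses are not known exactly. Their poses are not given: they have to be found in the camera images.
- rooster: The finished carved rooster of pale wood, standing alone on the bench at the robot's left: 75 mm long, flat-sided body 36 mm wide (y) from 11 to 45 mm height, head and tail 28 mm wide up to 76 mm height; about 90 g. Origin at the centre of its flat underside, x to its beak, z up. Grip it across its body's width.
- drawer_bay (a point): Point on the floor of the drawn-out top drawer of the small wooden chest, 85 mm above the bench, mid-width, 57 mm behind the front's inner face. Moves with the drawer; x into the chest, z up. The open bay is 178 wide (y), 109 to 139 mm long (x); beyond it the chest's top (150 mm above the bench) covers the drawer. Sides rise 43, front 52 mm above the floor; the drawer slides at about 1 N.
- table: The dark wooden workbench, its top at height 0.
- tin_a: One of three outwardly identical closed round metal tins of brass eye pins standing on the bench: 56 mm across, 85 mm high, straight-sided, lid fixed. Origin at the centre of its underside, z up. The hidden contents may rattle slightly; tins weigh 0.15 to 0.8 kg, the heaviest at least 0.2 kg more than either other. Which that is changes and cannot be told by eye.
- tin_b: One of three outwardly identical closed round metal tins of brass eye pins standing on the bench: 56 mm across, 85 mm high, straight-sided, lid fixed. Origin at the centre of its underside, z up. The hidden contents may rattle slightly; tins weigh 0.15 to 0.8 kg, the heaviest at least 0.2 kg more than either other. Which that is changes and cannot be told by eye.
- tin_c: One of three outwardly identical closed round metal tins of brass eye pins standing on the bench: 56 mm across, 85 mm high, straight-sided, lid fixed. Origin at the centre of its underside, z up. The hidden contents may rattle slightly; tins weigh 0.15 to 0.8 kg, the heaviest at least 0.2 kg more than either other. Which that is changes and cannot be told by eye.
- mallet: Bystander: wooden mallet lying on its side, handle 150 mm long, head 80 mm wide and 44 mm high; origin at bench level between handle and head.
- gouge: Bystander: carving gouge lying flat, 215 mm long along its x axis, 24 mm high; origin at bench level.
- brush: Bystander: flat dust brush lying on the bench, 175 mm long along its x axis, 14 mm high; origin at bench level.
- whetstone: Bystander: grey whetstone 110 x 45 x 22 mm; origin at the centre of its underside.
- offcut: Bystander: block of pale wood 70 x 45 x 50 mm; origin at the centre of its underside.

How it is judged:
By the outcome, as a careful person would: the job done as asked, in the order asked, and still so for the second after the job is handed in, while the arm keeps its last pose, push and grip.
It also fails if it takes over 69 s, if anything falls off the work surface, if the arm or the gripper's body presses on something with over 40 N, if the wrist force passes 120 N, or if a joint passes its speed limit or range.

### The arm

A 6-joint arm with a two-finger parallel gripper is mounted at the origin on the work surface. World frame = base frame: x ahead of the robot, y to its left, z up, the work surface at z = 0. Lengths are in m, angles in rad, forces in N, time in s.
With the tool pointing down it reaches from about 0.3 to 1 m from the base axis. Payload 5.1 kg.
Tool frame: the origin (TCP) lies on the centre line of the jaws, within the pads' length; the fingertips stand 14 mm ahead of it and the grasp point (between the pads) lies 5 mm behind it; z points along the fingers, y is the line along which they close (so a half turn about z gives the same grasp; the last joint's range is limited). The gripper opens to 95 mm and grips with 3 to 60 N. Pads are 20 mm wide; open, the fingers measure 119 mm over their backs; the gripper's body (75 mm by 180 mm) begins 59 mm behind the grasp point.
Start: joints at [1.032, 0.124, 1.65, -0, 1.367, -0.083], TCP at [0.286, 0.584, 0.229] pointing down, gripper open.
Joint ranges: [-2.61, 2.61], [-1.02, 2.33], [0.03, 2.71], [-1.35, 4.49], [0.32, 2.68], [-2.91, 2.91]. Speed limits (rad/s): [2.57, 2.57, 3.14, 3.14, 3.14, 3.14].

### API

Orientations are given as a 3x3 rotation matrix whose columns are the frame's x, y, z axes.
In Python, from cell import * gives the robot as it stands.
- The arm moves only by the tool play_rows, never from a script. Its argument "plan" is a list of rows, each a list of 7 numbers: the turn, a rotation vector about the tool's x, y, z scaled (see below), then the shift along the tool's x, y, z scaled (see below), then the gripper's target within -1 to 1 (shut at 1, half-way at 0, fully open at -1). A call has 1 to 20 rows; each row is the pose to reach, as a shift and turn from the pose commanded when the call began, along the tool's axes at that moment, turning the shorter way round; what a row does not reach only later rows make up. The controller multiplies each number of a shift by 40 cm and each number of a turn by 180 degrees. A row lasts 1/12 s, in which the tool goes at most 41.7 mm and 7.16 degrees, less where a joint would pass 70% of its speed; a pose out of reach is approached as far as the arm can. A call with a number of a shift or a turn outside -1 to 1 is refused whole. A call with a gripper value outside its range is refused whole. The fingers move at their own pace and stop on an object; the grip force is fixed at half the most. Time passes only in rows, so rows that repeat a pose let the fingers close. It gives the time, the measured TCP pose, the force, the opening and the grip force at its end, in the units of the state.
- get_obs(): the state, without advancing time (a new reading comes with each control period).
- capture(name): name is "side" or "top" or "wrist"; returns (picture, depth): 420x560x3 uint8, blue, green, red; 420x560 float32, m along the optical axis (not along the pixel's ray), 0 where there is no reading.
- camera_model(name): a dict with "fx", "fy", "cx", "cy" (pixels), "k1" (the pictures are not rectified: a ray, as slopes to the right and down, at radius r is drawn at 1 + k1 r^2 times it, then the intrinsics apply), "T" (4x4, takes a point from camera to world coordinates). Camera axes: x right, y up, looking along -z (the intrinsics and any distortion apply to the point x, -y, -z); pixel columns grow to the right and rows downward; lengths in m; the calibration is good to about 2 mm. A picture is of the moment at which its call begins: read the wrist's pose just before it. camera_model takes no time and is no camera call; for the wrist camera it gives the pose at the moment of the call.
- sign_off(): hands the job in; it is judged then, once.
The state is a dict: "clock": time; "qpos": joint angles; "joint_vel": joint speeds; "joint_torque": joint torques, N m; "position": TCP position; "tool_rot": TCP orientation; "force": force on the tool from outside, world axes, zero at the start; "torque": the same for the moment, N m; "finger_gap": opening from 0.0 (shut) to 1.0 (fully open); "grip_force": force on a finger pad.
Only numpy, scipy, OpenCV 4.12 (cv2) and the standard library are available. Lean on these libraries where they do the work, as an engineer would, in place of code of your own. Each camera call takes 0.05 s, during which the arm holds its last target. There are 200 camera calls.

## Working session

There is one attempt and no reset: what is moved stays moved. The work goes in short steps, Python scripts to look and compute and a tool call to move; the robot and the scene stay as the last step left them, time stands still between calls to the robot, and variables do not carry over. Pictures are saved under pics/ and viewed, at most 10 in all, crops included, and the job is handed in when it is done.

Besides the shell and the picture viewer there is one more tool, called after "Request:" as a command line: name --pt "numbers of a row" for each row, then --argument value for the rest. play_rows: Moves the arm, as the interface text tells. Shifts and turns lie within -1 to 1; 1 stands for 40 cm of shift or 180 degrees of turn. Its arguments: {"type":"object","properties":{"plan":{"type":"array","items":{"type":"array","items":{"type":"number"}}}},"required":["plan"]}

```bash
mkdir -p pics; ls; cat > h.py <<'E'
from cell import *
import numpy as np, cv2
def cloud(name):
    m=camera_model(name); im,d=capture(name)
    v,u=np.mgrid[0:d.shape[0],0:d.shape[1]]
    x=(u-m['cx'])/m['fx']; y=(v-m['cy'])/m['fy']
    xd,yd=x.copy(),y.copy()
    for _ in range(8):
        s=1+m['k1']*(x*x+y*y); x,y=xd/s,yd/s
    P=np.stack([x*d,-y*d,-d,np.ones_like(d)],-1)@np.array(m['T']).T
    P=P[...,:3]; P[d==0]=np.nan
    return im,P
E
python3 - <<'E'
from h import *
for n in ['top','side']:
    im,P=cloud(n); cv2.imwrite(f'pics/{n}0.png',im); np.save(f'{n}0.npy',P)
    m=camera_model(n); print(n,m['fx'],m['k1'],np.round(m['T'],3).tolist())
o=get_obs(); print(o)
E
```

```text
pics
top 467.62930942058006 -0.03162374433175067 [[0.021, 0.992, -0.126, 0.455], [-1.0, 0.022, 0.01, 0.04], [0.012, 0.125, 0.992, 1.161], [0.0, 0.0, 0.0, 1.0]]
side 485.2313022267618 -0.009892549825882764 [[0.777, 0.447, -0.443, 0.084], [-0.629, 0.571, -0.528, -0.587], [0.017, 0.689, 0.724, 0.918], [0.0, 0.0, 0.0, 1.0]]
{'clock': 0.1, 'qpos': array([ 1.03242990e+00,  1.24433066e-01,  1.65151328e+00, -2.03117058e-05,
        1.36751071e+00, -8.26395560e-02]), 'joint_vel': array([ 1.44667516e-03, -1.39602293e-03, -2.54649753e-03, -8.79977243e-05,
       -8.99401411e-04, -8.94825412e-04]), 'joint_torque': array([ 2.35996713e-04, -4.18882763e+01, -3.61095750e+01,  7.75979832e-02,
        4.62184672e-02, -6.44130296e-05]), 'position': array([0.28584654, 0.58316237, 0.22752865]), 'tool_rot': array([[-8.97943108e-01,  4.40110547e-01, -9.38859787e-04],
       [ 4.40111528e-01,  8.97941673e-01, -1.61087194e-03],
       [ 1.34079596e-04, -1.85967437e-03, -9.99998262e-01]]), 'force': array([ 0.82250117, -0.39253478,  0.81092065]), 'torque': array([-0.01425716, -0.03874899,  0.00775484]), 'grip_force': 0.0, 'finger_gap': 0.9967210216838553}
```

View pics/top0.png

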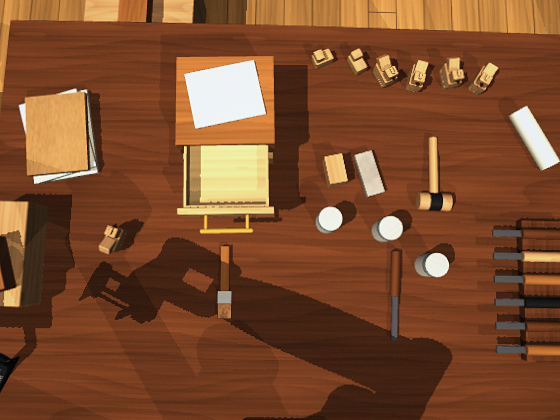

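View pics/side0.png

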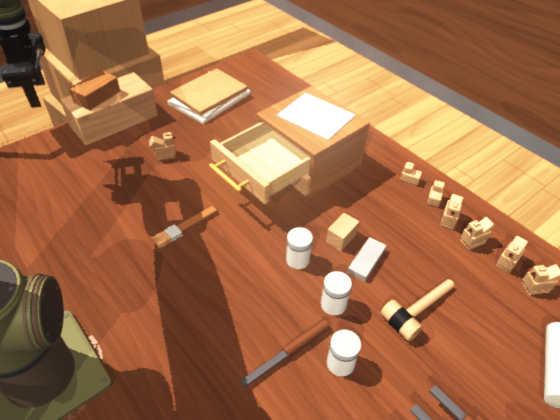

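Top view: the rooster is at (112,237), tins at (329,219), (388,229) and (432,265), and the drawer bay at about (226,175). The side view agrees.

```bash
cat > m.py <<'E'
from h import *
P=np.load('top0.npy'); im=cv2.imread('pics/top0.png')
def sel(u0,u1,v0,v1): return P[v0:v1,u0:u1].reshape(-1,3)
for n,(u,v) in dict(a=(329,219),b=(388,229),c=(432,265)).items():
    Q=sel(u-22,u+22,v-24,v+24); Q=Q[Q[:,2]>0.07]
    (c,s,_)=cv2.minAreaRect(Q[:,:2].astype(np.float32)); print('tin',n,np.round(c,4),np.round(s,3),np.nanmedian(Q[:,2]))
S=np.load('side0.npy').reshape(-1,3)
for nm,Q in (('top',sel(90,140,212,262)),('side',S)):
    c0=np.nanmedian(sel(105,120,230,245),axis=0)
    Q=Q[(abs(Q[:,0]-c0[0])<.07)&(abs(Q[:,1]-c0[1])<.07)]
    for zl,zh in ((.015,.042),(.045,.1),(.015,.1)):
        R=Q[(Q[:,2]>zl)&(Q[:,2]<zh)]
        if len(R)<5: continue
        r=cv2.minAreaRect(R[:,:2].astype(np.float32)); b=cv2.boxPoints(r); e=b[1]-b[0]; f=b[2]-b[1]
        e=e if np.hypot(*e)>np.hypot(*f) else f
        print(nm,'rooster',zl,np.round(r[0],4),np.round(r[1],3),'long dir deg',np.degrees(np.arctan2(e[1],e[0])),len(R),R[:,2].max())
# drawer pieces
for nm,px in dict(floor=(226,175),floorL=(195,175),floorR=(255,175),lidfrontL=(185,143),lidfrontR=(268,143),frontL=(182,209),frontR=(268,209),handle=(228,231)).items():
    print(nm,np.round(P[px[1],px[0]],3))
col=P[140:240,226]; print(np.round(col[::3],3).tolist())
row=P[180,175:280]; print(np.round(row[::4],3).tolist())
E
python3 m.py; python3 -c "
import cv2
a=cv2.imread('pics/top0.png')[205:265,80:150];b=cv2.imread('pics/side0.png')[125:170,140:190]
a=cv2.resize(a,(560,480));b=cv2.resize(b,(240,480));cv2.imwrite('pics/r.png',cv2.hconcat([a,b]))"
```

```text
tin a [ 0.5789 -0.0927] [0.054 0.055] 0.0859505242405808
tin b [ 0.5591 -0.2332] [0.054 0.053] 0.08558162050901819
tin c [ 0.4756 -0.3399] [0.053 0.056] 0.08551405681647017
top rooster 0.015 [0.5224 0.4085] [0.021 0.061] long dir deg -2.0144353 91 0.04190647773296319
top rooster 0.045 [0.523  0.4229] [0.033 0.072] long dir deg -21.717762 386 0.08000937182850731
top rooster 0.015 [0.5229 0.4224] [0.035 0.072] long dir deg -18.092932 511 0.08000937182850731
side rooster 0.015 [0.5177 0.4087] [0.019 0.06 ] long dir deg -32.415035 157 0.04169799326803236
side rooster 0.045 [0.5215 0.4193] [0.036 0.072] long dir deg -20.424944 269 0.0791523802568812
side rooster 0.015 [0.5212 0.4185] [0.037 0.072] long dir deg -20.424934 459 0.0791523802568812
floor [0.673 0.151 0.087]
floorL [0.672 0.223 0.087]
floorR [0.675 0.083 0.087]
lidfrontL [0.73  0.237 0.153]
lidfrontR [0.735 0.054 0.149]
frontL [0.584 0.24  0.139]
frontR [0.588 0.051 0.141]
handle [0.54  0.139 0.118]
[[0.739, 0.147, 0.15], [0.732, 0.147, 0.152], [0.743, 0.154, 0.087], [0.736, 0.153, 0.085], [0.729, 0.153, 0.086], [0.721, 0.153, 
[... 547 characters left out ...]
542, 0.143, 0.121], [0.544, 0.155, -0.0], [0.537, 0.155, -0.0], [0.53, 0.155, -0.002]]
[[0.675, 0.288, 0.001], [0.675, 0.278, 0.002], [0.675, 0.267, 0.005], [0.654, 0.236, 0.114], [0.661, 0.233, 0.081], [0.66, 0.223, 0.088], [0.66, 0.213, 0.089], [0.66, 0.204, 0.089], [0.661, 0.195, 0.087], [0.661, 0.186, 0.085], [0.661, 0.176, 0.086], [0.661, 0.167, 0.086], [0.661, 0.158, 0.087], [0.661, 0.148, 0.089], [0.662, 0.139, 0.087], [0.662, 0.13, 0.085], [0.662, 0.12, 0.087], [0.662, 0.111, 0.086], [0.663, 0.102, 0.087], [0.663, 0.092, 0.086], [0.663, 0.083, 0.088], [0.663, 0.074, 0.087], [0.663, 0.064, 0.087], [0.655, 0.054, 0.132], [0.68, 0.046, 0.003], [0.681, 0.036, 0.002], [0.681, 0.026, 0.0]]
```

View pics/r.png

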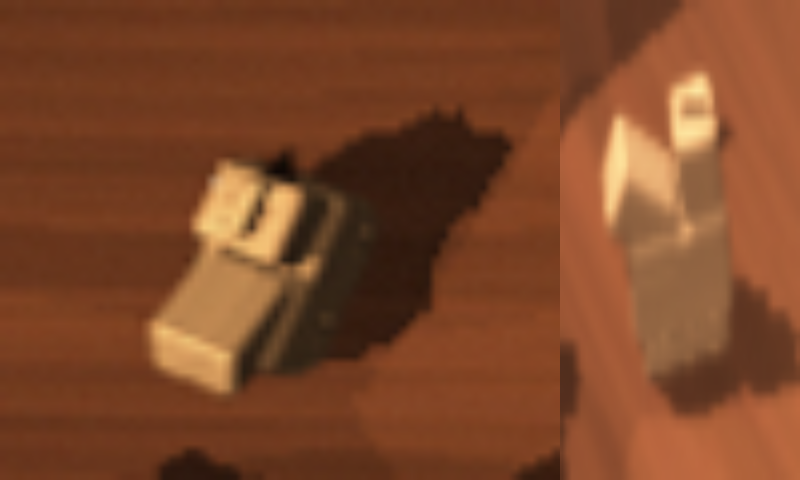

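The crop shows the tail at lower left and the head at upper right, so the beak points along about -21°, with the centre near (0.522, 0.421).

```bash
cat > w.py <<'E'
from h import *
from scipy.spatial.transform import Rotation as Ro
def to(p,yawy=None):  # tcp target, heading of tool y in deg
    o=get_obs(); R=np.array(o['tool_rot'])
    t=np.zeros(3)
    if yawy is not None:
        a=np.radians(yawy); y=np.array([np.cos(a),np.sin(a),0]); z=np.array([0,0,-1.]); 
        t=Ro.from_matrix(R.T@np.column_stack([np.cross(y,z),y,z])).as_rotvec()/np.pi
    s=R.T@(np.array(p)-o['position'])/0.4
    print('turn',np.round(t,4),'shift',np.round(s,4))
E
python3 -c "
from w import *
to([.522,.421,.15],69);to([.522,.421,.028],69)"
```

```text
turn [-0.0006 -0.0001 -0.0284] shift [-0.7086 -0.1038  0.1939]
turn [-0.0006 -0.0001 -0.0284] shift [-0.7086 -0.1033  0.4989]
```

Request:
play_rows --pt "0 0 -0.028 -0.708 -0.104 0.15 -1" --pt "0 0 -0.028 -0.708 -0.104 0.15 -1" --pt "0 0 -0.028 -0.708 -0.104 0.15 -1" --pt "0 0 -0.028 -0.708 -0.104 0.15 -1" --pt "0 0 -0.028 -0.708 -0.104 0.15 -1" --pt "0 0 -0.028 -0.708 -0.104 0.15 -1" --pt "0 0 -0.028 -0.708 -0.104 0.15 -1" --pt "0 0 -0.028 -0.708 -0.104 0.15 -1" --pt "0 0 -0.028 -0.708 -0.104 0.25 -1" --pt "0 0 -0.028 -0.708 -0.104 0.32 -1" --pt "0 0 -0.028 -0.708 -0.104 0.39 -1" --pt "0 0 -0.028 -0.708 -0.104 0.45 -1" --pt "0 0 -0.028 -0.708 -0.104 0.498 -1" --pt "0 0 -0.028 -0.708 -0.104 0.498 -1" --pt "0 0 -0.028 -0.708 -0.104 0.498 1" --pt "0 0 -0.028 -0.708 -0.104 0.498 1" --pt "0 0 -0.028 -0.708 -0.104 0.498 1" --pt "0 0 -0.028 -0.708 -0.104 0.498 1" --pt "0 0 -0.028 -0.708 -0.104 0.498 1" --pt "0 0 -0.028 -0.708 -0.104 0.498 1"

```text
clock: 1.77
position: [0.5226, 0.422, 0.0306]
tool_rot: [[-0.933, 0.36, 0.001], [0.36, 0.933, 0.001], [-0.001, 0.001, -1.0]]
force: [-0.8, -0.1, -0.0]
finger_gap: 0.635
grip_force: 0.0
```

```bash
python3 -c "
from w import *
o=get_obs();print(o['clock'],o['position'],o['finger_gap'],o['grip_force'],o['force'])
to([.522,.421,.2],69);to([.66,.147,.2],90);to([.66,.147,.2],91.5)"
```

```text
1.7667 [0.5226264  0.42198583 0.03063301] 0.6354640453996057 0.0 [-0.76185586 -0.1046957  -0.04205101]
turn [ 0.0005  0.0003 -0.0004] shift [ 2.000e-04 -2.200e-03 -4.234e-01]
turn [ 0.0004  0.0004 -0.1171] shift [-0.5681 -0.5174 -0.4236]
turn [ 0.0004  0.0004 -0.1254] shift [-0.5681 -0.5174 -0.4236]
```

Still closing; let the fingers finish, then lift.

Request:
play_rows --pt "0 0 0 0 0 0 1" --pt "0 0 0 0 0 0 1" --pt "0 0 0 0 0 0 1" --pt "0 0 0 0 0 0 1" --pt "0 0 0 0 0 0 1" --pt "0 0 0 0 0 0 1" --pt "0 0 0 0 0 0 1" --pt "0 0 0 0 0 0 1" --pt "0 0 0 0 0 -0.05 1" --pt "0 0 0 0 0 -0.1 1" --pt "0 0 0 0 0 -0.2 1" --pt "0 0 0 0 0 -0.3 1" --pt "0 0 0 0 0 -0.4 1" --pt "0 0 0 0 0 -0.45 1" --pt "0 0 0 0 0 -0.45 1"

```text
clock: 3.02
position: [0.5248, 0.4236, 0.2175]
tool_rot: [[-0.933, 0.359, 0.01], [0.36, 0.933, 0.007], [-0.007, 0.01, -1.0]]
force: [0.1, 0.9, -0.3]
finger_gap: 0.375
grip_force: 30.0
```

```bash
python3 -c "
from w import *
o=get_obs();print(o['clock'],o['position'],o['finger_gap'],o['grip_force'],o['force'])
to([.66,.147,.215],91.5)
im,P=cloud('side'); cv2.imwrite('pics/s1.png',im[0:280,60:420])"
```

```text
3.0167 [0.52482177 0.42355019 0.21747679] 0.3749796895297861 29.999491274356842 [ 0.09624019  0.89099755 -0.33820967]
turn [ 0.0028  0.0028 -0.1254] shift [-0.5639 -0.5237  0.0048]
```

View pics/s1.png

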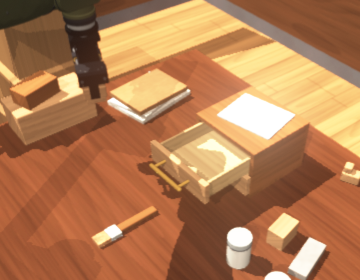

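Request:
play_rows --pt "0 0 -0.03 -0.1 -0.09 0 1" --pt "0 0 -0.06 -0.2 -0.18 0 1" --pt "0 0 -0.09 -0.3 -0.27 0 1" --pt "0 0 -0.12 -0.4 -0.36 0 1" --pt "0 0 -0.125 -0.5 -0.45 0 1" --pt "0 0 -0.125 -0.565 -0.522 0 1" --pt "0 0 -0.125 -0.565 -0.522 0 1" --pt "0 0 -0.125 -0.565 -0.522 0 1" --pt "0 0 -0.125 -0.565 -0.522 0 1" --pt "0 0 -0.125 -0.565 -0.522 0 1"

```text
clock: 3.9
position: [0.657, 0.1448, 0.2067]
tool_rot: [[-1.0, -0.023, -0.004], [-0.023, 1.0, 0.0], [0.004, 0.0, -1.0]]
force: [-0.2, 0.7, -1.3]
finger_gap: 0.378
grip_force: 30.0
```

```bash
python3 -c "
from w import *
o=get_obs();print(o['clock'],o['position'],o['finger_gap'],o['grip_force'],o['force'])
to([.66,.147,.122],91.5);to([.66,.147,.115],91.5)
im,P=cloud('side'); cv2.imwrite('pics/s2.png',cv2.resize(im[60:260,160:400],(720,600)))
im,P=cloud('top'); np.save('top1.npy',P); print(np.round(P[209,150:300:12],3).tolist())"
```

```text
3.9 [0.65696514 0.14484265 0.20665414] 0.3778654626494097 29.99946802854538 [-0.16041109  0.68847057 -1.33357422]
turn [ 0.0001 -0.0014 -0.001 ] shift [-0.0086  0.0052  0.2116]
turn [ 0.0001 -0.0014 -0.001 ] shift [-0.0087  0.0052  0.2291]
[[0.6, 0.347, 0.001], [0.532, 0.186, 0.549], [0.533, 0.171, 0.547], [0.531, 0.152, 0.559], [0.531, 0.136, 0.564], [0.532, 0.121, 0.563], [0.533, 0.106, 0.557], [0.535, 0.092, 0.545], [0.535, 0.076, 0.542], [0.588, 0.073, 0.137], [0.589, 0.046, 0.14], [0.607, 0.017, 0.002], [0.608, -0.013, 0.0]]
```

View pics/s2.png

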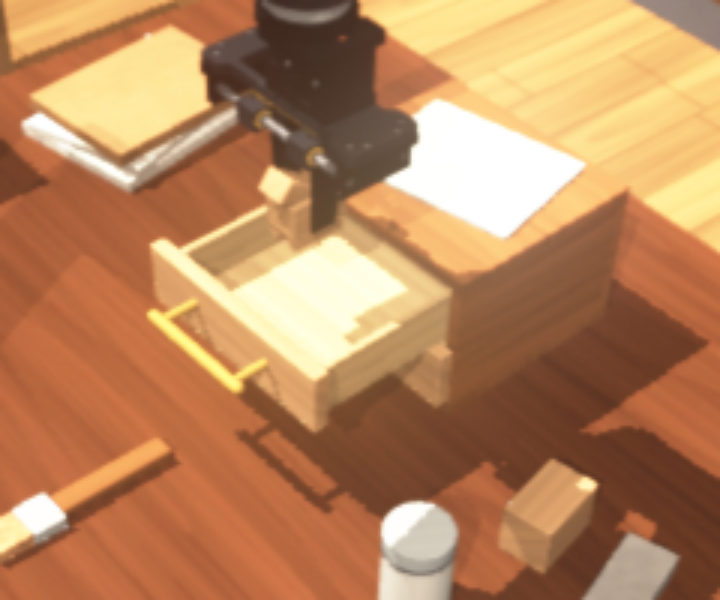

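Rooster is held upright over the bay (about (285,205) in the crop).

Request:
play_rows --pt "0 0 0 -0.005 0.005 0.06 1" --pt "0 0 0 -0.005 0.005 0.12 1" --pt "0 0 0 -0.005 0.005 0.16 1" --pt "0 0 0 -0.005 0.005 0.18 1" --pt "0 0 0 -0.005 0.005 0.19 1" --pt "0 0 0 -0.005 0.005 0.19 1" --pt "0 0 0 -0.005 0.005 0.19 1"

```text
clock: 4.58
position: [0.6602, 0.1483, 0.1345]
tool_rot: [[-1.0, -0.026, 0.001], [-0.026, 1.0, 0.0], [-0.001, 0.0, -1.0]]
force: [0.4, 0.5, -1.1]
finger_gap: 0.376
grip_force: 30.0
```

Request:
play_rows --pt "0 0 0 0 0 0.015 1" --pt "0 0 0 0 0 0.028 1" --pt "0 0 0 0 0 0.036 1" --pt "0 0 0 0 0 0.042 1" --pt "0 0 0 0 0 0.042 1" --pt "0 0 0 0 0 0.042 1"

```text
clock: 5.08
position: [0.6597, 0.1474, 0.1164]
tool_rot: [[-1.0, -0.025, -0.0], [-0.025, 1.0, -0.0], [0.0, -0.0, -1.0]]
force: [0.3, -0.1, -0.2]
finger_gap: 0.378
grip_force: 30.0
```

Request:
play_rows --pt "0 0 0 0 0 0.002 1" --pt "0 0 0 0 0 0.004 1" --pt "0 0 0 0 0 0.004 1" --pt "0 0 0 0 0 0.004 1"

```text
clock: 5.42
position: [0.6599, 0.1475, 0.1151]
tool_rot: [[-1.0, -0.025, 0.0], [-0.025, 1.0, 0.0], [-0.0, 0.0, -1.0]]
force: [-0.7, 0.1, -0.6]
finger_gap: 0.38
grip_force: 30.0
```

Request:
play_rows --pt "0 0 0 0 0 0.003 1" --pt "0 0 0 0 0 0.005 1" --pt "0 0 0 0 0 0.005 1" --pt "0 0 0 0 0 0.005 1"

```text
clock: 5.75
position: [0.6606, 0.1476, 0.1144]
tool_rot: [[-1.0, -0.025, 0.002], [-0.025, 1.0, 0.0], [-0.002, 0.0, -1.0]]
force: [-0.3, 0.6, 5.3]
finger_gap: 0.376
grip_force: 30.0
```

Contact with the floor. Release and rise.

Request:
play_rows --pt "0 0 0 0 0 -0.003 -1" --pt "0 0 0 0 0 -0.003 -1" --pt "0 0 0 0 0 -0.003 -1" --pt "0 0 0 0 0 -0.003 -1" --pt "0 0 0 0 0 -0.003 -1" --pt "0 0 0 0 0 -0.003 -1" --pt "0 0 0 0 0 -0.003 -1" --pt "0 0 0 0 0 -0.003 -1" --pt "0 0 0 0 0 -0.05 -1" --pt "0 0 0 0 0 -0.12 -1" --pt "0 0 0 0 0 -0.2 -1" --pt "0 0 0 0 0 -0.28 -1" --pt "0 0 0 0 0 -0.35 -1" --pt "0 0 0 0 0 -0.35 -1"

```text
clock: 6.92
position: [0.663, 0.1481, 0.262]
tool_rot: [[-1.0, -0.025, 0.013], [-0.025, 1.0, 0.002], [-0.013, 0.001, -1.0]]
force: [-0.1, 0.4, 1.0]
finger_gap: 1.001
grip_force: 0.0
```

```bash
python3 -c "
from w import *
o=get_obs();print(o['clock'],o['position'],o['qpos'],o['finger_gap'])
to([.579,-.093,.25],90);to([.579,-.093,.06],90)
im,P=cloud('side'); cv2.imwrite('pics/s3.png',cv2.resize(im[60:300,160:440],(700,600)))"
```

```text
6.9167 [0.66299033 0.14806119 0.26204803] [ 1.40745160e-01  1.61664682e-01  1.55241222e+00 -2.83444000e-05
  1.41449233e+00 -1.45503893e+00] 1.0014930909386943
turn [0.0005 0.0041 0.008 ] shift [ 0.2253 -0.5973  0.0263]
turn [0.0005 0.0041 0.008 ] shift [ 0.2315 -0.598   0.5013]
```

View pics/s3.png

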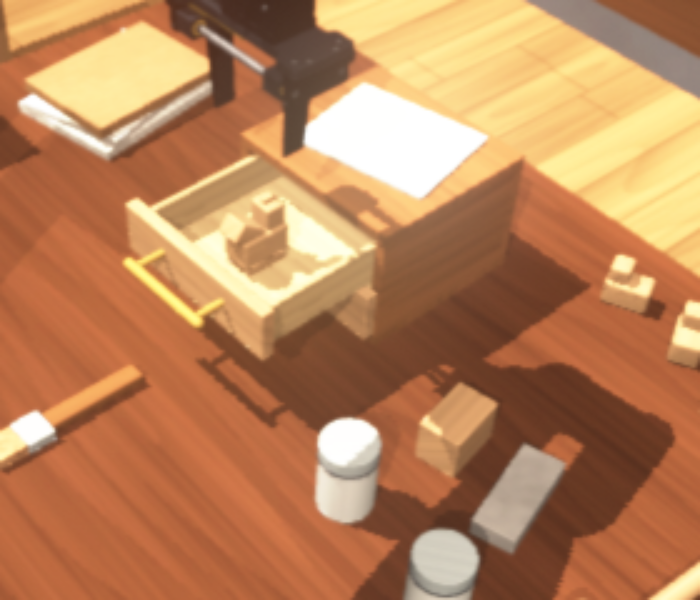

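The rooster stands in the drawer ((257,235) in the crop). Now tin a.

Request:
play_rows --pt "0 0 0.008 0.225 -0.598 0 -1" --pt "0 0 0.008 0.225 -0.598 0 -1" --pt "0 0 0.008 0.225 -0.598 0 -1" --pt "0 0 0.008 0.225 -0.598 0 -1" --pt "0 0 0.008 0.225 -0.598 0 -1" --pt "0 0 0.008 0.225 -0.598 0 -1" --pt "0 0 0.008 0.225 -0.598 0 -1" --pt "0 0 0.008 0.225 -0.598 0 -1" --pt "0 0 0.008 0.225 -0.598 0.1 -1" --pt "0 0 0.008 0.225 -0.598 0.2 -1" --pt "0 0 0.008 0.225 -0.598 0.29 -1"

```text
clock: 7.88
position: [0.5759, -0.0923, 0.135]
tool_rot: [[-1.0, -0.001, 0.0], [-0.001, 1.0, 0.001], [-0.0, 0.001, -1.0]]
force: [0.7, -0.6, -0.8]
finger_gap: 0.998
grip_force: 0.0
```

```bash
python3 -c "
from w import *
to([.579,-.093,.058],90)"
```

```text
turn [0.0002 0.0001 0.0003] shift [-0.0077 -0.002   0.1926]
```

Request:
play_rows --pt "0 0 0 -0.006 0 0.06 -1" --pt "0 0 0 -0.006 0 0.12 -1" --pt "0 0 0 -0.006 0 0.16 -1" --pt "0 0 0 -0.006 0 0.18 -1" --pt "0 0 0 -0.006 0 0.18 1" --pt "0 0 0 -0.006 0 0.18 1" --pt "0 0 0 -0.006 0 0.18 1" --pt "0 0 0 -0.006 0 0.18 1" --pt "0 0 0 -0.006 0 0.18 1" --pt "0 0 0 -0.006 0 0.18 1" --pt "0 0 0 -0.006 0 0.18 1" --pt "0 0 0 -0.006 0 0.18 1" --pt "0 0 0 -0.006 0 0.18 1" --pt "0 0 0 -0.006 0 0.18 1" --pt "0 0 0 -0.006 0 0.18 1"

```text
clock: 9.13
position: [0.5788, -0.0943, 0.066]
tool_rot: [[-1.0, 0.0, 0.001], [0.0, 1.0, -0.001], [-0.001, -0.001, -1.0]]
force: [-0.0, -1.0, 5.4]
finger_gap: 0.589
grip_force: 30.0
```

Request:
play_rows --pt "0 0 0 0 0 -0.03 1" --pt "0 0 0 0 0 -0.07 1" --pt "0 0 0 0 0 -0.11 1" --pt "0 0 0 0 0 -0.13 1" --pt "0 0 0 0 0 -0.13 1" --pt "0 0 0 0 0 -0.13 1" --pt "0 0 0 0 0 -0.13 1" --pt "0 0 0 0 0 -0.13 1" --pt "0 0 0 0 0 -0.13 1"

```text
clock: 9.88
position: [0.5774, -0.0936, 0.1157]
tool_rot: [[-1.0, 0.0, -0.002], [0.0, 1.0, 0.001], [0.002, 0.001, -1.0]]
force: [-0.1, 0.0, -2.3]
finger_gap: 0.584
grip_force: 30.0
```

```bash
cat > wt.py <<'E'
from w import *
F=[]
for i in range(10):
    capture('wrist'); F.append(get_obs()['force'])
o=get_obs(); F=np.array(F)
print(o['clock'],o['position'],o['finger_gap'],'F',F.mean(0),F.std(0),o['joint_torque'][1:3])
E
python3 wt.py
```

```text
10.3833 [ 0.57826906 -0.09382524  0.11709535] 0.5817064882625822 F [ 0.0103879  -0.09241106 -2.00816659] [0.62230229 0.60633326 0.42006422] [-38.15705538 -34.42458272]
```

Tin a ≈ 0.2 kg: a light one. Put it back and go to b.

Request:
play_rows --pt "0 0 0 0 0 0.04 1" --pt "0 0 0 0 0 0.08 1" --pt "0 0 0 0 0 0.11 1" --pt "0 0 0 0 0 0.12 1" --pt "0 0 0 0 0 0.126 1" --pt "0 0 0 0 0 0.13 1" --pt "0 0 0 0 0 0.13 1" --pt "0 0 0 0 0 0.13 1"

```text
clock: 11.05
position: [0.5791, -0.094, 0.0661]
tool_rot: [[-1.0, 0.0, 0.002], [0.0, 1.0, -0.001], [-0.002, -0.001, -1.0]]
force: [-0.3, -0.1, 0.2]
finger_gap: 0.582
grip_force: 30.0
```

Request:
play_rows --pt "0 0 0 0 0 0 -1" --pt "0 0 0 0 0 0 -1" --pt "0 0 0 0 0 0 -1" --pt "0 0 0 0 0 0 -1" --pt "0 0 0 0 0 0 -1" --pt "0 0 0 0 0 0 -1" --pt "0 0 0 0 0 0 -1" --pt "0 0 0 0 0 0 -1" --pt "0 0 0 0 0 -0.08 -1" --pt "0 0 0 0 0 -0.16 -1" --pt "0 0 0 0 0 -0.24 -1" --pt "0 0 0 0 0 -0.24 -1" --pt "0 0 0 0 0 -0.24 -1"

```text
clock: 12.13
position: [0.5799, -0.0942, 0.1641]
tool_rot: [[-1.0, 0.0, 0.006], [0.0, 1.0, -0.001], [-0.006, -0.001, -1.0]]
force: [-0.9, 0.5, 1.0]
finger_gap: 1.002
grip_force: 0.0
```

```bash
python3 -c "
from w import *
to([.559,-.233,.15],90);to([.559,-.233,.062],90)"
```

```text
turn [-0.0005  0.0018 -0.0001] shift [ 0.0525 -0.3469  0.0355]
turn [-0.0005  0.0018 -0.0001] shift [ 0.0537 -0.3466  0.2555]
```

Request:
play_rows --pt "0 0 0 0.052 -0.347 0 -1" --pt "0 0 0 0.052 -0.347 0 -1" --pt "0 0 0 0.052 -0.347 0 -1" --pt "0 0 0 0.052 -0.347 0 -1" --pt "0 0 0 0.052 -0.347 0 -1" --pt "0 0 0 0.052 -0.347 0.08 -1" --pt "0 0 0 0.052 -0.347 0.16 -1" --pt "0 0 0 0.052 -0.347 0.22 -1" --pt "0 0 0 0.052 -0.347 0.25 -1" --pt "0 0 0 0.052 -0.347 0.25 -1" --pt "0 0 0 0.052 -0.347 0.25 1" --pt "0 0 0 0.052 -0.347 0.25 1" --pt "0 0 0 0.052 -0.347 0.25 1" --pt "0 0 0 0.052 -0.347 0.25 1" --pt "0 0 0 0.052 -0.347 0.25 1" --pt "0 0 0 0.052 -0.347 0.25 1" --pt "0 0 0 0.052 -0.347 0.25 1" --pt "0 0 0 0.052 -0.347 0.25 1" --pt "0 0 0 0.052 -0.347 0.25 1" --pt "0 0 0 0.052 -0.347 0.25 1"

```text
clock: 13.8
position: [0.5583, -0.2347, 0.0628]
tool_rot: [[-1.0, 0.0, 0.003], [0.0, 1.0, -0.004], [-0.003, -0.004, -1.0]]
force: [-1.2, -5.4, 2.7]
finger_gap: 0.593
grip_force: 30.0
```

Request:
play_rows --pt "0 0 0 0 0 0 1" --pt "0 0 0 0 0 -0.03 1" --pt "0 0 0 0 0 -0.07 1" --pt "0 0 0 0 0 -0.11 1" --pt "0 0 0 0 0 -0.13 1" --pt "0 0 0 0 0 -0.13 1" --pt "0 0 0 0 0 -0.13 1" --pt "0 0 0 0 0 -0.13 1" --pt "0 0 0 0 0 -0.13 1"

```text
clock: 14.55
position: [0.5563, -0.2319, 0.1112]
tool_rot: [[-1.0, 0.0, -0.003], [0.0, 1.0, 0.002], [0.003, 0.002, -1.0]]
force: [-0.5, -0.2, -6.7]
finger_gap: 0.588
grip_force: 30.0
```

```bash
python3 wt.py
```

```text
15.05 [ 0.55740325 -0.23260048  0.11304524] 0.5920790780771795 F [ 0.03858053  0.10474648 -6.96691694] [0.5717818  0.32539126 0.41239163] [-43.05091381 -37.02776313]
```

Tin b ≈ 0.71 kg. Set it down and heft c too, as asked.

Request:
play_rows --pt "0 0 0 0 0 0.04 1" --pt "0 0 0 0 0 0.08 1" --pt "0 0 0 0 0 0.11 1" --pt "0 0 0 0 0 0.12 1" --pt "0 0 0 0 0 0.126 1" --pt "0 0 0 0 0 0.13 1" --pt "0 0 0 0 0 0.13 1" --pt "0 0 0 0 0 0.13 1"

```text
clock: 15.72
position: [0.558, -0.2327, 0.0629]
tool_rot: [[-1.0, 0.0, 0.001], [0.0, 1.0, -0.0], [-0.001, -0.0, -1.0]]
force: [-4.4, 3.2, 2.4]
finger_gap: 0.59
grip_force: 30.0
```

Request:
play_rows --pt "0 0 0 0 0 0 -1" --pt "0 0 0 0 0 0 -1" --pt "0 0 0 0 0 0 -1" --pt "0 0 0 0 0 0 -1" --pt "0 0 0 0 0 0 -1" --pt "0 0 0 0 0 0 -1" --pt "0 0 0 0 0 0 -1" --pt "0 0 0 0 0 0 -1" --pt "0 0 0 0 0 -0.08 -1" --pt "0 0 0 0 0 -0.16 -1" --pt "0 0 0 0 0 -0.24 -1" --pt "0 0 0 0 0 -0.24 -1" --pt "0 0 0 0 0 -0.24 -1"

```text
clock: 16.8
position: [0.559, -0.2334, 0.1602]
tool_rot: [[-1.0, 0.0, 0.005], [0.0, 1.0, -0.003], [-0.005, -0.003, -1.0]]
force: [0.0, 0.3, -0.2]
finger_gap: 0.999
grip_force: 0.0
```

```bash
python3 -c "
from w import *
to([.476,-.340,.15],90);to([.476,-.340,.062],90);print(get_obs()['qpos'])"
```

```text
turn [-0.0009  0.0016 -0.0001] shift [ 0.2075 -0.2664  0.0251]
turn [-0.0009  0.0016 -0.0001] shift [ 0.2086 -0.2658  0.2451]
[-4.84171679e-01  7.59286776e-02  1.81989036e+00 -6.61930104e-05
  1.23998958e+00 -2.05472134e+00]
```

Request:
play_rows --pt "0 0 0 0.207 -0.266 0 -1" --pt "0 0 0 0.207 -0.266 0 -1" --pt "0 0 0 0.207 -0.266 0 -1" --pt "0 0 0 0.207 -0.266 0 -1" --pt "0 0 0 0.207 -0.266 0 -1" --pt "0 0 0 0.207 -0.266 0.08 -1" --pt "0 0 0 0.207 -0.266 0.16 -1" --pt "0 0 0 0.207 -0.266 0.21 -1" --pt "0 0 0 0.207 -0.266 0.235 -1" --pt "0 0 0 0.207 -0.266 0.235 -1" --pt "0 0 0 0.207 -0.266 0.235 1" --pt "0 0 0 0.207 -0.266 0.235 1" --pt "0 0 0 0.207 -0.266 0.235 1" --pt "0 0 0 0.207 -0.266 0.235 1" --pt "0 0 0 0.207 -0.266 0.235 1" --pt "0 0 0 0.207 -0.266 0.235 1" --pt "0 0 0 0.207 -0.266 0.235 1" --pt "0 0 0 0.207 -0.266 0.235 1" --pt "0 0 0 0.207 -0.266 0.235 1" --pt "0 0 0 0.207 -0.266 0.235 1"

```text
clock: 18.47
position: [0.4755, -0.3405, 0.0645]
tool_rot: [[-1.0, 0.0, 0.002], [0.0, 1.0, -0.003], [-0.002, -0.003, -1.0]]
force: [0.3, -5.3, 5.5]
finger_gap: 0.585
grip_force: 30.0
```

Request:
play_rows --pt "0 0 0 0 0 0 1" --pt "0 0 0 0 0 -0.03 1" --pt "0 0 0 0 0 -0.07 1" --pt "0 0 0 0 0 -0.11 1" --pt "0 0 0 0 0 -0.13 1" --pt "0 0 0 0 0 -0.13 1" --pt "0 0 0 0 0 -0.13 1" --pt "0 0 0 0 0 -0.13 1" --pt "0 0 0 0 0 -0.13 1"

```text
clock: 19.22
position: [0.4737, -0.338, 0.1133]
tool_rot: [[-1.0, 0.0, -0.002], [0.0, 1.0, 0.002], [0.002, 0.002, -1.0]]
force: [0.4, -0.8, -4.1]
finger_gap: 0.586
grip_force: 30.0
```

```bash
python3 wt.py
```

```text
19.7167 [ 0.47460189 -0.33901757  0.11509884] 0.5834716479376018 F [ 0.15003352 -0.19426028 -3.36442148] [0.76768601 0.4788626  0.48254436] [-38.81835938 -35.19380808]
```

Tin c ≈ 0.34 kg, so b is the full one. Return c, then take b.

Request:
play_rows --pt "0 0 0 0 0 0.04 1" --pt "0 0 0 0 0 0.08 1" --pt "0 0 0 0 0 0.11 1" --pt "0 0 0 0 0 0.12 1" --pt "0 0 0 0 0 0.126 1" --pt "0 0 0 0 0 0.13 1" --pt "0 0 0 0 0 0.13 1" --pt "0 0 0 0 0 0.13 1"

```text
clock: 20.38
position: [0.4751, -0.3393, 0.0643]
tool_rot: [[-1.0, 0.0, 0.001], [0.0, 1.0, -0.001], [-0.001, -0.001, -1.0]]
force: [-1.9, 1.6, 1.8]
finger_gap: 0.579
grip_force: 30.0
```

Request:
play_rows --pt "0 0 0 0 0 0 -1" --pt "0 0 0 0 0 0 -1" --pt "0 0 0 0 0 0 -1" --pt "0 0 0 0 0 0 -1" --pt "0 0 0 0 0 0 -1" --pt "0 0 0 0 0 0 -1" --pt "0 0 0 0 0 0 -1" --pt "0 0 0 0 0 0 -1" --pt "0 0 0 0 0 -0.08 -1" --pt "0 0 0 0 0 -0.16 -1" --pt "0 0 0 0 0 -0.24 -1" --pt "0 0 0 0 0 -0.24 -1" --pt "0 0 0 0 0 -0.24 -1"

```text
clock: 21.47
position: [0.4759, -0.3401, 0.1621]
tool_rot: [[-1.0, 0.0, 0.004], [0.0, 1.0, -0.004], [-0.004, -0.004, -1.0]]
force: [0.3, -0.8, -0.9]
finger_gap: 0.999
grip_force: 0.0
```

```bash
python3 -c "
from w import *
to([.558,-.233,.15],90);to([.558,-.233,.062],90);print(get_obs()['clock'])"
```

```text
turn [-0.0012  0.0014 -0.0001] shift [-0.205   0.268   0.0301]
turn [-0.0012  0.0014 -0.0001] shift [-0.204   0.2688  0.2501]
21.4667
```

Request:
play_rows --pt "0 0 0 -0.205 0.267 0 -1" --pt "0 0 0 -0.205 0.267 0 -1" --pt "0 0 0 -0.205 0.267 0 -1" --pt "0 0 0 -0.205 0.267 0 -1" --pt "0 0 0 -0.205 0.267 0 -1" --pt "0 0 0 -0.205 0.267 0.08 -1" --pt "0 0 0 -0.205 0.267 0.16 -1" --pt "0 0 0 -0.205 0.267 0.21 -1" --pt "0 0 0 -0.205 0.267 0.24 -1" --pt "0 0 0 -0.205 0.267 0.24 -1" --pt "0 0 0 -0.205 0.267 0.24 1" --pt "0 0 0 -0.205 0.267 0.24 1" --pt "0 0 0 -0.205 0.267 0.24 1" --pt "0 0 0 -0.205 0.267 0.24 1" --pt "0 0 0 -0.205 0.267 0.24 1" --pt "0 0 0 -0.205 0.267 0.24 1" --pt "0 0 0 -0.205 0.267 0.24 1" --pt "0 0 0 -0.205 0.267 0.24 1" --pt "0 0 0 -0.205 0.267 0.24 1" --pt "0 0 0 -0.205 0.267 0.24 1"

```text
clock: 23.13
position: [0.557, -0.2329, 0.0639]
tool_rot: [[-1.0, 0.0, 0.001], [0.0, 1.0, -0.001], [-0.001, -0.001, -1.0]]
force: [-1.1, -2.8, 2.8]
finger_gap: 0.592
grip_force: 30.0
```

Request:
play_rows --pt "0 0 0 0 0 0 1" --pt "0 0 0 0 0 -0.03 1" --pt "0 0 0 0 0 -0.08 1" --pt "0 0 0 0 0 -0.14 1" --pt "0 0 0 0 0 -0.2 1" --pt "0 0 0 0 0 -0.26 1" --pt "0 0 0 0 0 -0.32 1" --pt "0 0 0 0 0 -0.38 1" --pt "0 0 0 0 0 -0.44 1" --pt "0 0 0 0 0 -0.49 1" --pt "0 0 0 0 0 -0.51 1" --pt "0 0 0 0 0 -0.51 1" --pt "0 0 0 0 0 -0.51 1" --pt "0 0 0 0 0 -0.51 1" --pt "0 0 0 0 0 -0.51 1" --pt "0 0 0 0 0 -0.51 1"

```text
clock: 24.47
position: [0.5558, -0.2318, 0.2648]
tool_rot: [[-1.0, 0.0, -0.003], [0.0, 1.0, 0.002], [0.003, 0.002, -1.0]]
force: [0.6, 0.3, -7.7]
finger_gap: 0.59
grip_force: 30.0
```

```bash
python3 wt.py; python3 -c "
from h import *
im,P=cloud('side'); cv2.imwrite('pics/s9.png',im)"
```

```text
24.9667 [ 0.55663792 -0.23223185  0.26718203] 0.5907345800629171 F [-0.10798352  0.07148521 -6.912895  ] [0.33058129 0.72273049 0.4709238 ] [-40.71818948 -40.71614385]
```

View pics/s9.png

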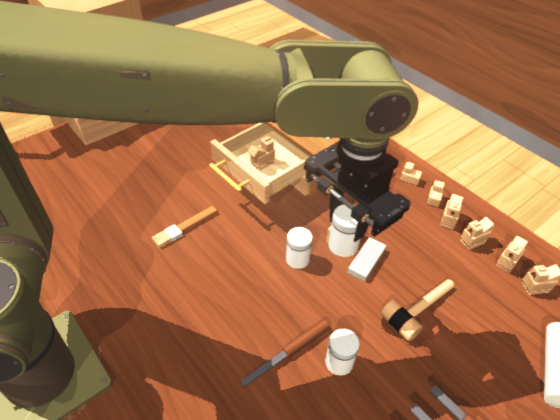

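The held tin (345,230) is upright and about 20 cm up. The other two tins stand at (299,248) and (342,352), and the rooster stands in the drawer at (262,152).

```bash
python3 -c "
from cell import *
print(sign_off())"
```

```text
the job is handed in; nothing more can be done
None
```

The rooster stands upright in the open drawer and tin_b, the heaviest at about 0.7 kg (tin_a about 0.2, tin_c about 0.34), is held upright about 20 cm above the bench; the job is handed in, at about 25 s of the 69 s allowed.

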